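# Hang the round pastry cutter on the carousel's empty peg

### The job

Turn the cutter carousel until its empty peg points the same way as the tongue on its base, then hang the round cutter that stands on the counter on that peg by its arched handle, and let it hang there freely with the peg still over the tongue. Leave the square cutter on the counter where it is.

Things in the scene. Friction and masses are not known exactly. Their poses are not given: they have to be found in the camera images.
- round_cutter: The cutter to hang, loose, about 0.16 kg, upright on the counter: round steel band 70 mm across, 30 mm high; a strap handle 14 mm wide arches over it along its y axis, opening (seen along x) 62 mm wide, from 30 mm up to the crown's underside at 90 mm (flat for 20 mm, then 45 degrees down); above it an upright knob 20 mm thick, from 93 to 130 mm. Origin: centre of the underside, z up. Either way round will do.
- square_cutter: Bystander of the same make, not to be moved: square band 62 x 62 x 30 mm, same arched strap and knob (20 mm thick, 93 to 130 mm high). Origin: centre of the underside. The two cutters stand left of the carousel, in either order, yawed up to 0.5 rad.
- carousel: Fixed base of the carousel: steel disc 210 mm across, 18 mm high; a flat tongue 30 mm wide sticks out along its -x axis to 155 mm from the centre, roughly towards the robot. Origin: centre of the underside, z up. The rotor turns about this vertical axis, both ways, with slight friction (0.08 N m), and stays where left. Its empty peg starts 0.6 to 1.4 rad counter-clockwise (from above) of the tongue.
- turn_knob (a point): Grip point of the rotor's wooden turning knob, on the axis, 225 mm above the counter: an upright bar 50 mm long, 14 mm wide, 195 to 245 mm high, on a 60 mm hub. This frame turns with the rotor; the bar lies along its x axis, the empty peg points along its -x. The other three pegs, at right angles, carry small fixed cutters 100 mm from the axis, up to 224 mm high.
- free_peg (a point): Seat on the empty peg: on its upper side, 100 mm from the axis, 184 mm above the counter. Frame turns with the rotor, z up; the peg points outwards along -x, level, 8 mm thick, its end turned up at 134 mm from the axis (top 14 mm above the seat), with a 20 mm collar as inner stop at 76 mm. When over the tongue, this frame is parallel to the base's.

How it is judged:
By the outcome, as a careful person would: the job done as asked, in the order asked, and still so for the second after the job is handed in, with the robot touching nothing.
It also fails if it takes over 56 s, if anything falls off the work surface, if the arm or the gripper's body presses on something with over 40 N, if the wrist force passes 120 N, or if a joint passes its speed limit or range.

### The arm

A 6-joint arm with a two-finger parallel gripper is mounted at the origin on the work surface. World frame = base frame: x ahead of the robot, y to its left, z up, the work surface at z = 0. Lengths are in m, angles in rad, forces in N, time in s.
With the tool pointing down it reaches from about 0.275 to 1 m from the base axis. Payload 8.4 kg.
Tool frame: the origin (TCP) lies on the centre line of the jaws, within the pads' length; the fingertips stand 17 mm ahead of it and the grasp point (between the pads) lies 2 mm behind it (bot.tcp_to_tips is the z of the fingertips in the tool frame, in m); z points along the fingers, y is the line along which they close (so a half turn about z gives the same grasp; the last joint's range is limited). The gripper opens to 85 mm and grips with 20 to 120 N. Pads are 22 mm wide; open, the fingers measure 114 mm over their backs; the gripper's body (76 mm by 85 mm) begins 54 mm behind the grasp point. The pads swing forward as they close: fully open they stand 13 mm farther back than shut.
Start: joints at [-1.237, 0.353, 1.633, -0, 1.155, -0.002], TCP at [0.206, -0.59, 0.248] pointing down, gripper open.
Joint ranges: [-2.63, 2.63], [-0.92, 2.1], [0.06, 2.66], [-1.3, 4.44], [0, 2.69], [-3.02, 3.02]. Speed limits (rad/s): [2.22, 2.22, 2.79, 3.14, 3.14, 3.14].

### API

Orientations are given as a unit quaternion [x, y, z, w].
In Python, from workcell import bot, hand, kinematics, get_obs, vision, hand_in gives the robot as it stands. The module is installed in compiled form; this text tells all that it offers. Calls block until the motion is done:
- bot.reach(position, orientation): joint-space move of the TCP to a pose.
- bot.servo_line(position, ori=None, velocity=0.15): straight line of the TCP; ori=None keeps the orientation; velocity is the mean speed in m/s.
- bot.goto_joints(angles): joint-space move.
- hand.move_gripper(opening, strength=None): finger opening in m; strength is the grip in N (None keeps the last); returns when the fingers have stopped.
- bot.dwell(seconds).
- kinematics.solve_ik(position, orientation): joint angles nearest the present ones, or None.
- get_obs(): the state.
- vision.read_camera(name): name is "side" or "top"; returns a dict with "frame" (400x640x3 uint8, red, green, blue), "intrinsics" (3x3 intrinsics, pixels), "dist" ([k1, k2, p1, p2, k3] as OpenCV has them; the pictures are not rectified), "view" (4x4, takes a point from world to camera coordinates). Camera axes: x right, y down, z forward; pixel columns grow to the right and rows downward; lengths in m; the calibration is good to about 2 mm. A picture is of the moment at which its call begins. There is no depth.
A pose or a line that the arm cannot do raises bot.IKError and nothing moves.
- hand_in(): hands the job in; it is judged then, once.
The state is a dict: "time_s": time; "joint_pos": joint angles; "joint_vel": joint speeds; "joint_efforts": joint torques, N m; "position": TCP position; "orientation": TCP orientation; "wrist_force": force on the tool from outside, world axes, zero at the start; "ft_torque": the same for the moment, N m; "gripper_width": finger opening in m; "grip_force": force on a finger pad.
Only numpy, scipy, OpenCV 4.12 (cv2) and the standard library are available. Lean on these libraries where they do the work, as an engineer would, in place of code of your own. Each camera call takes 0.05 s, during which the arm holds its last target. There are 200 camera calls.

## Working session

There is one attempt and no reset: what is moved stays moved. The work goes in short steps, each a Python script; the robot and the scene stay as the last script left them, time stands still between calls to the robot, and variables do not carry over. Pictures are saved under pics/ and viewed, at most 10 in all, crops included, and the job is handed in when it is done.

```bash
mkdir -p pics; python3 - <<'E'
from workcell import *
import cv2,numpy as np
for n in("side","top"):
    c=vision.read_camera(n); cv2.imwrite(f"pics/{n}0.png",c["frame"][:,:,::-1])
    print(n,c["intrinsics"].tolist(),c["dist"],np.round(c["view"],4).tolist(), (-c["view"][:3,:3].T@c["view"][:3,3]).round(3))
o=get_obs();print(o)
E
```

```text
side [[447.75614845616144, 0.0, 316.03992569536905], [0.0, 447.75614845616144, 203.71268396398534], [0.0, 0.0, 1.0]] [0.00568362 0.         0.         0.         0.        ] [[-0.8152, -0.5792, 0.0072, 0.4641], [-0.3813, 0.5272, -0.7594, 0.2796], [0.436, -0.6218, -0.6506, 0.8349], [0.0, 0.0, 0.0, 1.0]] [0.121 0.641 0.752]
top [[365.60363266654844, 0.0, 318.67412284037044], [0.0, 365.60363266654844, 201.89080463982503], [0.0, 0.0, 1.0]] [-0.03571265  0.          0.          0.          0.        ] [[-0.0114, -0.9998, 0.0172, 0.0861], [-0.9921, 0.0092, -0.1249, 0.5746], [0.1247, -0.0185, -0.992, 0.9884], [0.0, 0.0, 0.0, 1.0]] [0.448 0.099 1.051]
{'time_s': 0.1, 'joint_pos': array([-1.23739897e+00,  3.53592361e-01,  1.63407238e+00, -2.13508970e-05,
        1.15518501e+00, -2.40275528e-03]), 'joint_vel': array([ 0.00020626, -0.00118638, -0.00059687, -0.00083095, -0.00208771,
       -0.00010314]), 'joint_efforts': array([-1.94748129e-03, -6.06356549e+01, -3.42819250e+01, -1.51058675e-04,
        3.78656667e-03, -7.81193052e-06]), 'position': array([ 0.20581135, -0.58970772,  0.24762292]), 'orientation': array([ 9.85936951e-01,  1.67116525e-01, -1.13178769e-04, -6.18348051e-04]), 'wrist_force': array([-0.17860339, -0.67111556, -0.738049  ]), 'ft_torque': array([-0.02661819,  0.0021776 , -0.02511486]), 'grip_force': 0.0, 'gripper_width': 0.08547043438564329}
```

View pics/side0.png

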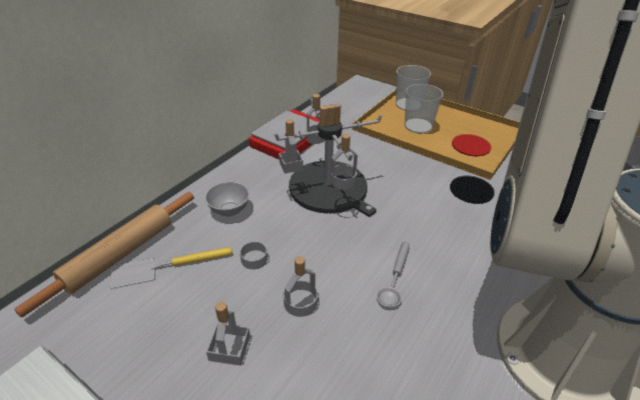

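View pics/top0.png

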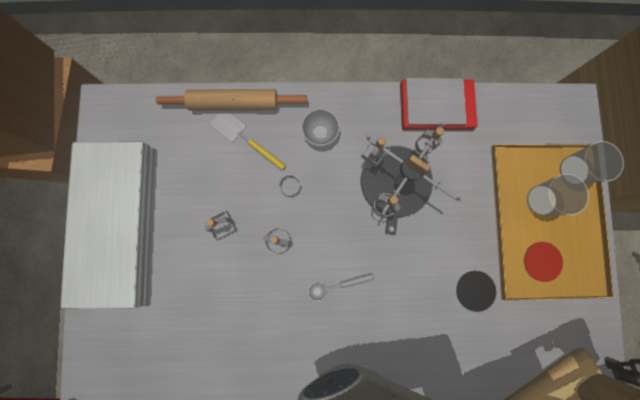

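The side view shows the round cutter at about (300,290), the square one at (228,340), the carousel disc at (328,185) with its tongue at (368,209), and the empty peg end at (380,120). In the top view they are at (279,240), (220,225), (397,180), tongue tip (391,230) and peg end (459,199). I'll enlarge these for measuring.

```bash
python3 - <<'E'
import cv2,numpy as np
def crop(n,x,y,w,h,s):
    im=cv2.imread(f"pics/{n}0.png")[y:y+h,x:x+w]; im=cv2.resize(im,None,fx=s,fy=s,interpolation=cv2.INTER_CUBIC)
    for v in range(-(-x//10)*10,x+w,10):
        cv2.line(im,((v-x)*s,0),((v-x)*s,4 if v%50 else 12),(0,255,255),1)
        if v%20==0: cv2.putText(im,str(v),((v-x)*s,14),0,.3,(0,255,255),1)
    for v in range(-(-y//10)*10,y+h,10):
        cv2.line(im,(0,(v-y)*s),(4,(v-y)*s),(0,255,255),1)
        if v%20==0: cv2.putText(im,str(v),(5,(v-y)*s+4),0,.3,(0,255,255),1)
    return im
a=np.hstack([crop("top",350,120,120,120,4),crop("top",255,215,60,60,5)[:, :300]]) if 0 else None
A=crop("top",350,120,115,120,4); B=crop("side",270,85,120,140,4)[:480] if 0 else crop("side",272,95,115,125,4)
C=crop("top",255,215,50,50,5);D=crop("side",275,250,55,70,5)
o=np.zeros((600,800,3),np.uint8)
A=A[:,:460];o[:480,:460]=A; o[:250,460:710]=C; o[250:600,460:735]=D
cv2.imwrite("pics/c1.png",o)
cv2.imwrite("pics/c2.png",crop("side",245,80,150,145,4))
E
```

```text
(no output)
```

View pics/c1.png

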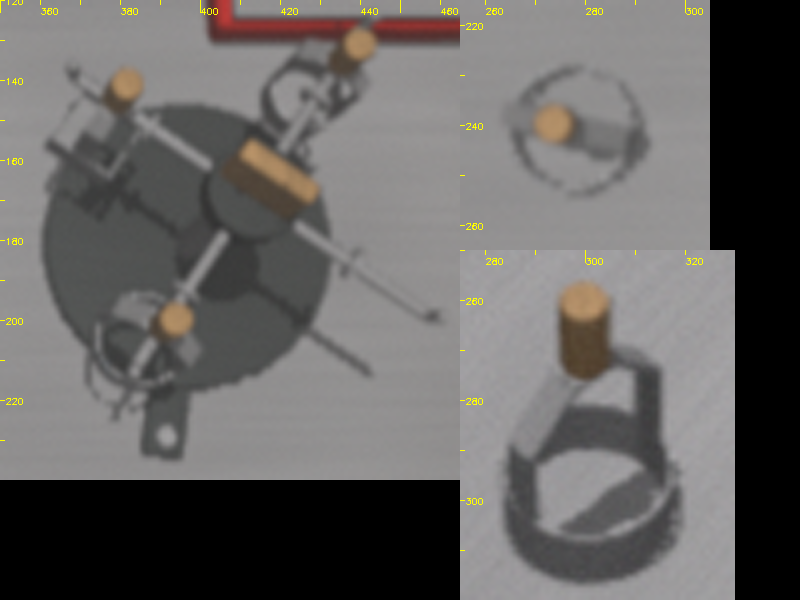

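View pics/c2.png

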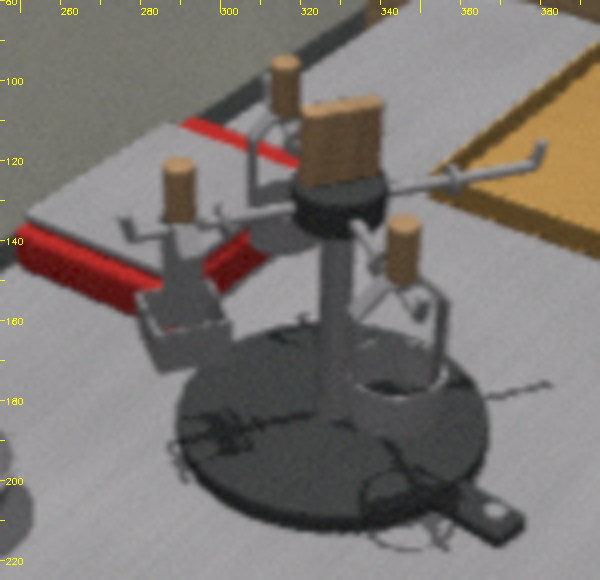

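The crops give sharp features: turning bar top (top 419.7,162.8; side 330.5,106), peg end (458.3,199.3; 380.3,116.3), tongue tip corners (385.5,234)/(395.5,234.8), cutter knob top (273.6,239.4; 299.8,260) and the strap's shoulders. I'll fit both poses to them.

```bash
cat > h.py <<'E'
from workcell import *
import cv2,numpy as np
from scipy.optimize import least_squares
def proj(c,P):
    V=c["view"];return cv2.projectPoints(np.array(P,float).reshape(-1,3),cv2.Rodrigues(V[:3,:3])[0],V[:3,3],c["intrinsics"],c["dist"])[0].reshape(-1,2)
def back(c,uv,z):
    n=cv2.undistortPoints(np.array([[uv]],float),c["intrinsics"],c["dist"])[0,0]
    R=c["view"][:3,:3];t=c["view"][:3,3];d=R.T@[n[0],n[1],1];o=-R.T@t
    return o+d*(z-o[2])/d[2]
def tf(x,y,a,P):
    P=np.array(P,float).reshape(-1,3);co,s=np.cos(a),np.sin(a)
    return np.c_[x+co*P[:,0]-s*P[:,1],y+s*P[:,0]+co*P[:,1],P[:,2]]
th=np.linspace(0,2*np.pi,120)
def circ(r,z):return np.c_[r*np.cos(th),r*np.sin(th),0*th+z]
def ext(q):return np.r_[q.min(0),q.max(0)]
def tri(cu):  # triangulate [(cam,uv),...]
    A=[];b=[]
    for c,uv in cu:
        n=cv2.undistortPoints(np.array([[uv]],float),c["intrinsics"],c["dist"])[0,0];V=c["view"]
        for k in(0,1):
            r=V[k,:3]-n[k]*V[2,:3];A.append(r);b.append(-(V[k,3]-n[k]*V[2,3]))
    return np.linalg.lstsq(np.array(A),np.array(b),rcond=None)[0]
def down(yaw): # tool pointing down, tool y axis (closing) at world angle yaw
    from scipy.spatial.transform import Rotation as R
    y=np.array([np.cos(yaw),np.sin(yaw),0]);z=np.array([0,0,-1.]);return R.from_matrix(np.c_[np.cross(y,z),y,z]).as_quat()
E
python3 - <<'E'
from h import *
T=vision.read_camera("top");S=vision.read_camera("side")
for n,a,b in(("bar",(419.7,162.8),(330.5,106)),("pegend",(458.3,199.3),(380.3,116.3)),("knob",(273.6,239.4),(299.8,260))):
    print(n,tri([(T,a),(S,b)]).round(4))
for uv in((385.5,234),(395.5,234.8)):print("tongueT",back(T,uv,.015).round(4))
for uv in((376,210),(369.3,215)):print("tongueS",back(S,uv,.015).round(4))
def f(p):
    x,y,a,b=p
    r=[ext(proj(T,tf(x,y,0,circ(.105,.018))))-[360.5,146.3,432.8,217.8],
     (proj(T,tf(x,y,b,[0,0,.245]))-[419.7,162.8]).ravel(),(proj(S,tf(x,y,b,[0,0,.245]))-[330.5,106]).ravel(),
     (proj(T,tf(x,y,b,[-.133,0,.197]))-[458.3,199.3]).ravel(),(proj(S,tf(x,y,b,[-.133,0,.197]))-[380.3,116.3]).ravel(),
     (proj(T,tf(x,y,a,[-.155,0,.015]))-[390.5,234.4]).ravel(),(proj(S,tf(x,y,a,[-.155,0,.015]))-[372.6,212.5]).ravel()]
    return np.concatenate(r)
s=least_squares(f,[.55,-.1,0,1]);print("car",s.x.round(4),"off",(s.x[3]-s.x[2]).round(3),s.fun.round(1))
def g(p):
    x,y,a=p
    return np.concatenate([ext(proj(T,tf(x,y,0,circ(.035,.03))))[[1,2,3]]-[228.2,292.4,254],
     (proj(T,tf(x,y,a,[0,0,.13]))-[273.6,239.4]).ravel(),(proj(S,tf(x,y,a,[0,0,.13]))-[299.8,260]).ravel(),
     (proj(T,tf(x,y,a,[0,.033,.07]))-[263.6,238]).ravel(),
     (proj(S,tf(x,y,a,[0,.033,.07]))-[312.6,274.4]).ravel(),(proj(S,tf(x,y,a,[0,-.033,.07]))-[287.4,290]).ravel()])
for a0 in(-.4,.4):
    s=least_squares(g,[.38,.22,a0]);print("cut",s.x.round(4),s.fun.round(1))
E
```

```text
bar [ 0.6351 -0.1461  0.2472]
pegend [ 0.5565 -0.2499  0.1989]
knob [0.4694 0.1955 0.1303]
tongueT [ 0.4844 -0.1088  0.015 ]
tongueT [ 0.4818 -0.1373  0.015 ]
tongueS [ 0.4798 -0.132   0.015 ]
tongueS [ 0.4839 -0.106   0.015 ]
car [ 0.6358 -0.1459 -0.159   0.9311] off 1.09 [-0.1 -0.5 -0.1 -0.3 -0.2  0.3 -0.7  0.8  1.2  0.8 -0.2  0.2 -0.6  0.1
  0.2 -0.7]
cut [0.469  0.2039 2.877 ] [-0.2 -5.3 -0.7 -3.2  0.4 -2.9  2.9 21.3  5.5 -1.8  1.1 -3.6  2.4]
cut [0.469  0.2039 2.877 ] [-0.2 -5.3 -0.7 -3.2  0.4 -2.9  2.9 21.3  5.5 -1.8  1.1 -3.6  2.4]
```

```bash
python3 - <<'E'
from h import *
T=vision.read_camera("top");S=vision.read_camera("side")
def g(p):
    x,y,a=p
    return np.concatenate([ext(proj(T,tf(x,y,0,circ(.035,.03))))[[1,2,3]]-[228.2,292.4,254],
     (proj(T,tf(x,y,a,[0,0,.13]))-[273.6,239.4]).ravel(),(proj(S,tf(x,y,a,[0,0,.13]))-[299.8,260]).ravel(),
     (proj(T,tf(x,y,a,[0,.033,.07]))-[263.6,238]).ravel(),
     (proj(S,tf(x,y,a,[0,-.033,.07]))-[312.6,274.4]).ravel(),(proj(S,tf(x,y,a,[0,.033,.07]))-[287.4,290]).ravel()])
s=least_squares(g,[.47,.2,0]);print("cut",s.x.round(4),s.fun.round(1))
# feasibility of plan
X,Y,a,b=.6358,-.1459,-.159,.9311
for d in(0,np.pi):
  for ang,h in((b,.26),(b,.228),(a,.228)):
    print("turn",d,ang,kinematics.solve_ik([X,Y,h],down(ang+np.pi/2+d)))
E
```

```text
cut [ 0.4682  0.1955 -0.2402] [ 0.  -2.2 -0.4  0.2  0.7  0.2  0.4  0.5 -0.3  0.7 -1.6 -0.3  0. ]
turn 0 0.9311 [-2.27868870e-01  3.85135755e-01  1.55906958e+00 -4.44089210e-16
  1.19738732e+00 -2.72976520e+00]
turn 0 0.9311 [-2.27868870e-01  4.13385681e-01  1.59050344e+00 -4.44089210e-16
  1.13770353e+00 -2.72976520e+00]
turn 0 -0.159 [-2.27868870e-01  4.13385681e-01  1.59050344e+00 -4.44089210e-16
  1.13770353e+00 -1.63966520e+00]
turn 3.141592653589793 0.9311 [-2.27868870e-01  3.85135755e-01  1.55906958e+00 -4.44089210e-16
  1.19738732e+00  4.11827457e-01]
turn 3.141592653589793 0.9311 [-2.27868870e-01  4.13385681e-01  1.59050344e+00 -4.44089210e-16
  1.13770353e+00  4.11827457e-01]
turn 3.141592653589793 -0.159 [-2.27868870e-01  4.13385681e-01  1.59050344e+00 -4.44089210e-16
  1.13770353e+00  1.50192746e+00]
```

Everything agrees with the sizes given: bar top at 0.247, peg end at 0.199, knob top at 0.130, and the peg 1.09 rad from the tongue. Next I turn the rotor.

```bash
python3 - <<'E'
from h import *
X,Y,a,b=.6358,-.1459,-.159,.9311
q=lambda t:down(t+np.pi/2+np.pi)
t=lambda s:print(s,round(get_obs()["time_s"],2),get_obs()["position"].round(4),get_obs()["wrist_force"].round(1),round(get_obs()["gripper_width"],4))
bot.reach([X,Y,.32],q(b));t("above")
hand.move_gripper(.06);
bot.servo_line([X,Y,.225],velocity=.12);t("at")
hand.move_gripper(0.0,30);t("grip")
bot.reach([X,Y,.225],q(a));t("turned")
for n in("side","top"):
    c=vision.read_camera(n); cv2.imwrite(f"pics/{n}1.png",c["frame"][:,:,::-1])
hand.move_gripper(.06)
bot.servo_line([X,Y,.30],velocity=.15);t("up")
L=(.4682,.1955)
bot.reach([*L,.24],down(-.2402+np.pi/2));t("over cutter");print(get_obs()["joint_pos"].round(2))
T=vision.read_camera("top");S=vision.read_camera("side")
cv2.imwrite("pics/T2.png",T["frame"][:,:,::-1]);cv2.imwrite("pics/S2.png",S["frame"][:,:,::-1])
A=T["frame"][120:245,345:465,::-1];B=S["frame"][95:220,272:387,::-1];C=S["frame"][225:325,250:350,::-1]
z=lambda i,s:cv2.resize(i,None,fx=s,fy=s,interpolation=cv2.INTER_CUBIC)
o=np.zeros((600,800,3),np.uint8);A=z(A,3);B=z(B,3);C=z(C,2)
o[:375,:360]=A;o[:375,360:705]=B;o[380:580,:200]=C;cv2.imwrite("pics/c3.png",o)
E
```

```text
above 2.52 [ 0.6355 -0.1469  0.3198] [-0.1 -0.3 -0.1] 0.0853
at 3.84 [ 0.6363 -0.146   0.2258] [-0.4 -0.4  0.9] 0.06
grip 4.32 [ 0.6383 -0.1477  0.226 ] [ 9.7 -8.3 -3.4] 0.0136
turned 5.33 [ 0.6385 -0.1482  0.2259] [10.9 -9.8 -4.3] 0.0135
up 6.59 [ 0.6354 -0.1458  0.2993] [ 0.4  0.5 -0.3] 0.06
over cutter 8.68 [0.4684 0.1953 0.2399] [-0.2  0.7  0.3] 0.0602
[ 0.39  0.18  1.89 -0.    1.07 -0.94]
```

View pics/c3.png

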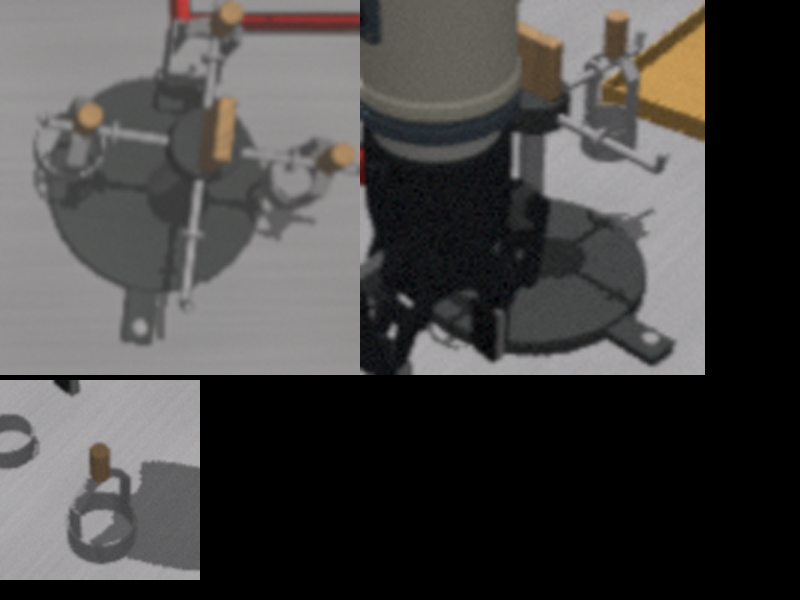

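The rotor has turned: the peg end is at top (407.3,221) and side (371,148.3), lying over the tongue. The round cutter still stands where it was. I'll check the peg angle numerically and then grasp.

```bash
python3 - <<'E'
from h import *
T=vision.read_camera("top");S=vision.read_camera("side")
p=tri([(T,(407.3,221)),(S,(371,148.3))]);print(p.round(4))
d=np.array([.6358,-.1459])-p[:2];print("r",np.hypot(*d).round(4),"peg yaw",np.arctan2(d[1],d[0]).round(3),"want -.159")
t=lambda s:print(s,round(get_obs()["time_s"],2),get_obs()["position"].round(4),get_obs()["wrist_force"].round(1),round(get_obs()["gripper_width"],4))
bot.servo_line([.4684,.1955,.116],velocity=.12);t("at knob")
hand.move_gripper(0.0,40);t("grip")
bot.servo_line([.4684,.1955,.30],velocity=.15);t("lift")
E
```

```text
[ 0.5085 -0.1268  0.1897]
r 0.1287 peg yaw -0.149 want -.159
at knob 10.07 [0.4689 0.1957 0.1166] [-0.6  0.4 -0.4] 0.0598
grip 10.51 [0.4688 0.1958 0.1165] [-0.7  0.7  4.3] 0.0187
lift 11.88 [0.4679 0.1953 0.299 ] [ 0.5  0.6 -1.5] 0.019
```

```bash
python3 - <<'E'
from h import *
A=np.array([.638,-.1475]);a=-.154;u=-np.array([np.cos(a),np.sin(a)])
t=lambda s:print(s,round(get_obs()["time_s"],2),get_obs()["position"].round(4),get_obs()["wrist_force"].round(1),round(get_obs()["gripper_width"],4))
q=down(-.2402+np.pi/2+(a+.2402))
bot.reach([*(A+u*.215),.30],q);t("pre")
bot.servo_line([*(A+u*.205),.2385],velocity=.12);t("pre low")
bot.dwell(.3)
T=vision.read_camera("top");S=vision.read_camera("side")
z=lambda i,s:cv2.resize(i,None,fx=s,fy=s,interpolation=cv2.INTER_CUBIC)
o=np.zeros((600,800,3),np.uint8)
B=z(S["frame"][95:245,290:490,::-1],4);cv2.imwrite("pics/c4.png",B)
cv2.imwrite("pics/T4.png",T["frame"][:,:,::-1]);cv2.imwrite("pics/S4.png",S["frame"][:,:,::-1])
# predictions in side view
print("crown underside y=0,+-10 ; knob top",proj(S,tf(*(A+u*.205),a,[[0,0,.122+.09],[0,-.033,.122+.07],[0,.033,.122+.07],[0,0,.122+.13]])).round(1).tolist())
print("peg tip",proj(S,[[*(A+u*.132),.198]]).round(1))
E
```

```text
pre 13.07 [ 0.4259 -0.114   0.2999] [ 1.1  0.6 -1.9] 0.0188
pre low 13.74 [ 0.4358 -0.1157  0.2388] [ 1.   0.2 -1.6] 0.0186
crown underside y=0,+-10 ; knob top [[399.1, 153.0], [406.8, 154.5], [388.7, 167.0], [401.6, 137.0]]
peg tip [[371.8 145.2]]
```

View pics/c4.png

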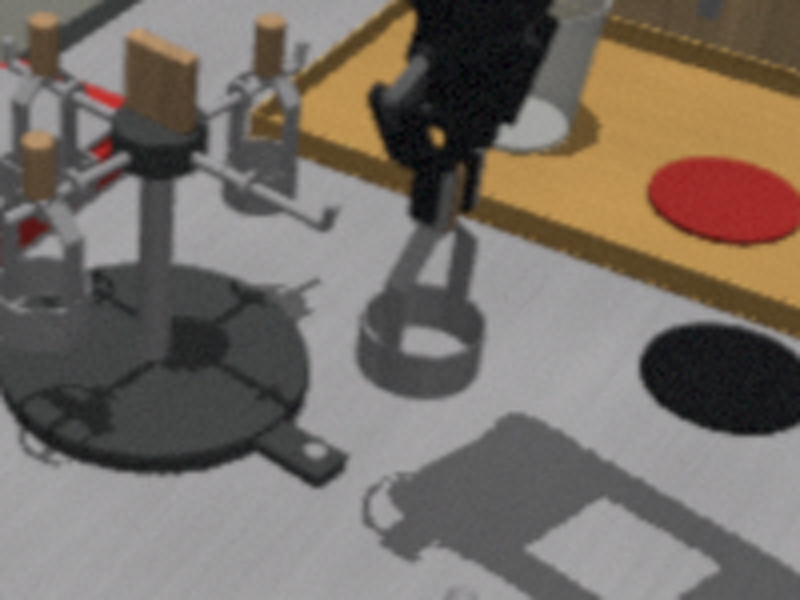

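The cutter is at the peg's mouth: peg end at side (373,147), strap shoulders at (408.5,153.7) and (388.7,165). All are within 2 px of prediction, so I'll insert and lower in steps, watching the force.

```bash
python3 - <<'E'
from h import *
A=np.array([.638,-.1475]);a=-.154;u=-np.array([np.cos(a),np.sin(a)])
t=lambda s:print(s,round(get_obs()["time_s"],2),get_obs()["position"].round(4),get_obs()["wrist_force"].round(1),round(get_obs()["gripper_width"],4))
P=A+u*.102
bot.servo_line([*P,.2385],velocity=.06);t("in")
bot.servo_line([*P,.2155],velocity=.05);bot.dwell(.2);t("low")
f0=get_obs()["wrist_force"][2]
for z in np.arange(.2145,.206,-.001):
    bot.servo_line([*P,z],velocity=.02);bot.dwell(.1)
    f=get_obs()["wrist_force"][2]
    if f>f0+2:break
t("contact")
T=vision.read_camera("top");S=vision.read_camera("side")
z=lambda i,s:cv2.resize(i,None,fx=s,fy=s,interpolation=cv2.INTER_CUBIC)
o=np.zeros((600,800,3),np.uint8)
o[:600,:400]=z(S["frame"][95:245,290:390,::-1],4);o[:500,400:]=z(T["frame"][130:255,360:460,::-1],4);cv2.imwrite("pics/c5.png",o)
E
```

```text
in 16.01 [ 0.537  -0.1318  0.2385] [-0.3 -0.1 -1.6] 0.0188
low 16.82 [ 0.5374 -0.1319  0.2158] [-0.3  0.5 -2.1] 0.0189
contact 18.92 [ 0.5373 -0.1319  0.2102] [-2.2  0.9  6.3] 0.0186
```

View pics/c5.png

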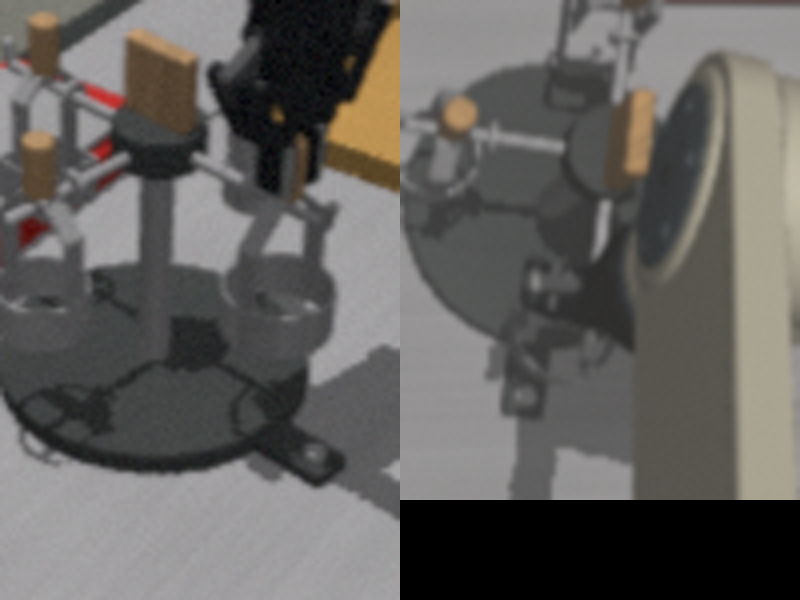

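Contact came at TCP height 0.210, as predicted (0.2105). The side view shows the peg passing under the crown at about (358,147). I'll ease off, release and retreat straight up.

```bash
python3 - <<'E'
from h import *
A=np.array([.638,-.1475]);a=-.154;u=-np.array([np.cos(a),np.sin(a)]);P=A+u*.102
t=lambda s:print(s,round(get_obs()["time_s"],2),get_obs()["position"].round(4),get_obs()["wrist_force"].round(1),round(get_obs()["gripper_width"],4))
bot.servo_line([*P,.2110],velocity=.02);t("ease")
hand.move_gripper(.045);t("open")
bot.servo_line([*P,.32],velocity=.08);t("up")
bot.reach([.42,.2,.36],down(np.pi/2));bot.dwell(1.0);t("away")
T=vision.read_camera("top");S=vision.read_camera("side")
z=lambda i,s:cv2.resize(i,None,fx=s,fy=s,interpolation=cv2.INTER_CUBIC)
o=np.zeros((600,800,3),np.uint8)
o[:600,:400]=z(S["frame"][95:245,290:390,::-1],4);o[:500,400:]=z(T["frame"][130:255,360:460,::-1],4);cv2.imwrite("pics/c6.png",o)
E
```

```text
ease 19.27 [ 0.5372 -0.1319  0.2109] [ 0.2  0.4 -2.2] 0.0188
open 19.63 [ 0.5373 -0.1319  0.211 ] [ 0.1 -1.   0.6] 0.0447
up 21.15 [ 0.5369 -0.1318  0.3194] [-0.5 -0.1 -0.2] 0.0449
away 23.48 [0.42 0.2  0.36] [-0.6  0.7 -0.9] 0.045
```

View pics/c6.png

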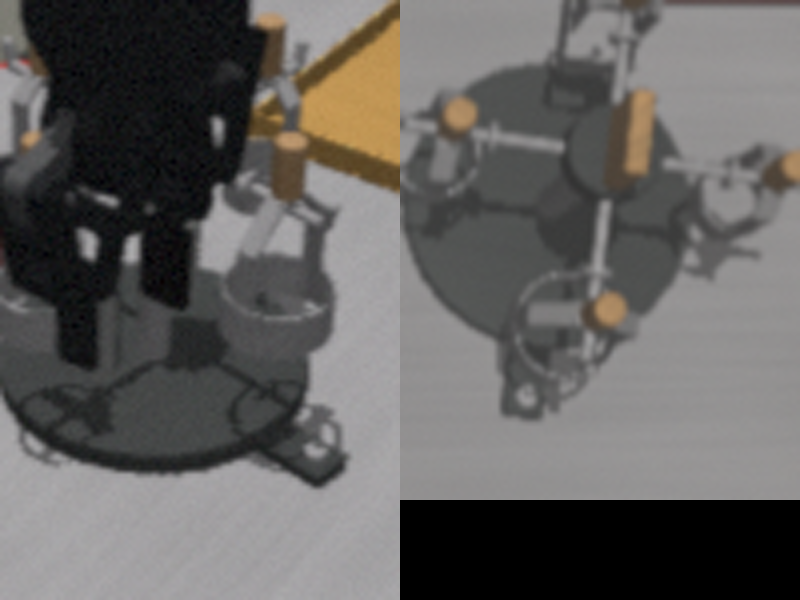

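The cutter hangs upright on the peg, with its knob at top (412,207). The peg runs from (411,181) to (407.5,220), unchanged and over the tongue. The arm is clear.

```bash
python3 - <<'E'
from h import *
T=vision.read_camera("top");d=back(T,(411,181.3),.182)-back(T,(407.4,220.5),.19);print(np.arctan2(d[1],d[0]).round(3))
if abs(np.arctan2(d[1],d[0])+.159)<.06: print(hand_in())
E
```

```text
-0.155
the job is handed in; nothing more can be done
None
```

The empty peg now points along the tongue (within about 0.01 rad by camera), the round cutter hangs freely on it, the square cutter was not touched, and the job was handed in at about 24 s.

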